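# Hang the rinsed parts baskets on the drip stand

### The arm

A 6-joint arm with a two-finger parallel gripper is mounted at the origin on a cart in front of the work surface, level with it; the furniture and walls round the work are solid. World frame = base frame: x ahead of the robot, y to its left, z up, the work surface at z = 0. Lengths are in m, angles in rad, forces in N, time in s.
With the tool pointing down it reaches from about 0.35 to 0.85 m from the base axis. Payload 8.1 kg.
Tool frame: the origin (TCP) lies on the mounting face of the last link; the fingertips stand 186 mm ahead of it and the grasp point (between the pads) lies 167 mm ahead of it (robot.finger_overhang is the distance from the TCP to the fingertips, in m); z points along the fingers, y is the line along which they close (so a half turn about z gives the same grasp; the last joint's range is limited). The gripper opens to 93 mm and grips with 3 to 60 N. Pads are 15 mm wide; open, the fingers measure 128 mm over their backs; the gripper's body (75 mm by 188 mm) begins 65 mm behind the grasp point.
Start: joints at [1.074, 0.13, 1.488, -0, 1.523, -0.085], TCP at [0.24, 0.55, 0.405] pointing down, gripper open.
Joint ranges: [-2.96, 2.96], [-0.89, 2.26], [0.02, 2.5], [-1.34, 4.48], [0, 2.73], [-2.66, 2.66]. Speed limits (rad/s): [2.39, 2.39, 2.79, 3.14, 3.14, 3.14].

### API

Orientations are given as a rotation vector (axis times angle).
In Python, from plant import readout, read_camera, get_calibration, job, robot gives the robot as it stands.
- The arm moves only by the shell command python3 -m handwheel 'ROWS' [FORCE]. ROWS is JSON, a list of rows, each a list of 5 numbers: the shift along the world's x, y, z in cm, then the turn about the world's z in rad, then the closure, from 0 (fully open) to 1 (shut). In form: [[tx, ty, tz, spin, gripper], ...]. A call has 1 to 10 rows; each row shifts and turns the commanded pose from where the row before left it; what a row does not reach is not made up. A row lasts 1/8 s, in which the tool goes at most 62.5 mm and 10.7 degrees, less where a joint would pass 70% of its speed; a pose out of reach is approached as far as the arm can. A call is refused whole if a number of a shift passes 6.25 or a number of a turn 0.188, either way. A call with a gripper value outside its range is refused whole. The fingers move at their own pace and stop on an object; FORCE is the grip in N (left out, the last holds). Time passes only in rows, so rows that do not move let the fingers close. It gives the time, the measured TCP pose, the force, the opening and the grip force at its end, in the units of the state.
- readout.read_state(): the state, without advancing time (a new reading comes with each control period).
- read_camera(name): name is "side" or "top"; returns the picture (420x560x3 uint8, red, green, blue); there is no depth.
- get_calibration(name): a dict with "fovy" (degrees; the focal length in pixels is half the picture's height over the tangent of half this angle, whatever the lens; pixels are square), "cx", "cy" (the principal point, pixels), "pose" (4x4, takes a point from camera to world coordinates). Camera axes: x right, y down, z forward; pixel columns grow to the right and rows downward; lengths in m; the calibration is good to about 2 mm. A picture is of the moment at which its call begins. get_calibration takes no time and is no camera call.
- job.close_job(): hands the job in; it is judged then, once.
The state is a dict: "t": time; "q": joint angles; "dq": joint speeds; "joint_torque": joint torques, N m; "tool_pos": TCP position; "orientation": TCP orientation; "force": force on the tool from outside, world axes, zero at the start; "wrist_torque": the same for the moment, N m; "opening": finger opening in m; "gripper_force": force on a finger pad.
Only numpy, scipy, OpenCV 4.12 (cv2) and the standard library are available. Lean on these libraries where they do the work, as an engineer would, in place of code of your own. Each camera call takes 0.05 s, during which the arm holds its last target. There are 200 camera calls.

### The job

Hang the three rinsed parts baskets by their bails on the one arm of the drip stand, largest first: the large (blue grip) right back by the collar, then the medium (yellow), then the small (red) nearest the tip. Bring each close up to the one behind, with less than about 15 mm between them, and leave them hanging still and square on the arm, let go. Do not knock over or shove the two valve springs standing on the bench.

Things in the scene. Friction and masses are not known exactly. Their poses are not given: they have to be found in the camera images.
- drip_stand: fixed steel drip stand: tray 250 (x) x 150 (y) x 15 mm, 20 mm post at x = +100 mm, 210 mm tall, and one level arm, a 12 mm round bar along the stand's x at y = 0, its top side 170 mm above the bench, pointing from the post to -x, roughly to the robot. Origin: centre of the tray's underside, on the bench; z up.
- stand_arm_root (a point): top side of the arm at the face of the collar (28 mm disc) by the post: stand x = +84 mm, 170 mm above the bench. A basket pushed fully back has its eye 18 mm in front of this
- stand_arm_tip (a point): top of the arm's upturned tip: stand x = -113 mm, 184 mm above the bench, 14 mm above the arm's top. The arm is straight to x = -105 mm; the tip ends at x = -119 mm
- large_basket: large perforated sheet-metal rinsing basket with strap bail and blue plastic grip on top, 260 g +-40%, loose, upright on the bench at first. Open box 44 (x) x 110 (y) x 70 mm high; straps rise from its y ends to a crown, leaving a window 55 mm high over the rim, open along x for the arm. Origin: centre of underside, z up. Same when turned half round. Total height 172 mm.
- large_basket_eye (a point): centre of the underside of the large basket's crown, 125 mm above its bottom, where the arm bears: a 14 mm wide flat notch with 45-degree flanks 12 mm down to 19 mm either side in y, then shallower slopes to the sides, 22 mm below the crown. Straps are 36 mm wide in x, 3 mm thick
- large_basket_grip (a point): where to take the large basket's blue grip, a block 22 (x) x 14 (y) x 44 mm tall standing on the crown; this point is 27 mm above the eye, 24 mm above the crown's top side, 20 mm below the grip's top; fingers close along the basket's y on 14 mm
- medium_basket: medium perforated sheet-metal rinsing basket with strap bail and yellow plastic grip on top, 210 g +-40%, loose, upright on the bench at first. Open box 44 (x) x 90 (y) x 58 mm high; straps rise from its y ends to a crown, leaving a window 55 mm high over the rim, open along x for the arm. Origin: centre of underside, z up. Same when turned half round. Total height 160 mm.
- medium_basket_eye (a point): centre of the underside of the medium basket's crown, 113 mm above its bottom, where the arm bears: a 14 mm wide flat notch with 45-degree flanks 12 mm down to 19 mm either side in y, then shallower slopes to the sides, 22 mm below the crown. Straps are 36 mm wide in x, 3 mm thick
- medium_basket_grip (a point): where to take the medium basket's yellow grip, a block 22 (x) x 14 (y) x 44 mm tall standing on the crown; this point is 27 mm above the eye, 24 mm above the crown's top side, 20 mm below the grip's top; fingers close along the basket's y on 14 mm
- small_basket: small perforated sheet-metal rinsing basket with strap bail and red plastic grip on top, 160 g +-40%, loose, upright on the bench at first. Open box 44 (x) x 70 (y) x 46 mm high; straps rise from its y ends to a crown, leaving a window 55 mm high over the rim, open along x for the arm. Origin: centre of underside, z up. Same when turned half round. Total height 148 mm.
- small_basket_eye (a point): centre of the underside of the small basket's crown, 101 mm above its bottom, where the arm bears: a 14 mm wide flat notch with 45-degree flanks 12 mm down to 19 mm either side in y, then shallower slopes to the sides, 22 mm below the crown. Straps are 36 mm wide in x, 3 mm thick
- small_basket_grip (a point): where to take the small basket's red grip, a block 22 (x) x 14 (y) x 44 mm tall standing on the crown; this point is 27 mm above the eye, 24 mm above the crown's top side, 20 mm below the grip's top; fingers close along the basket's y on 14 mm
- spring_a: dark valve spring standing upright, 27 mm diameter x 43 mm, bystander, between the robot and the stand; origin at the centre of its underside
- spring_b: a second such valve spring, bystander, between the right-hand baskets and the stand
Mind the look-alikes: they are no part of the job. What is shaped like the medium_basket but pink or turquoise is not meant.

How it is judged:
By the outcome, as a careful person would: the job done as asked, in the order asked, and still so for the second after the job is handed in, with the robot touching nothing.
It also fails if it takes over 72 s, if anything falls off the work surface, if the arm or the gripper's body presses on something with over 40 N, if the wrist force passes 120 N, or if a joint passes its speed limit or range.

## Working session

There is one attempt and no reset: what is moved stays moved. The work goes in short steps, Python scripts to look and compute and a shell command to move; the robot and the scene stay as the last step left them, time stands still between calls to the robot, and variables do not carry over. Pictures are saved under pics/ and viewed, at most 10 in all, crops included, and the job is handed in when it is done.

```bash
mkdir -p pics; ls
python3 - <<'E'
from plant import readout, read_camera, get_calibration
import cv2, numpy as np
for n in ("side","top"):
    im=read_camera(n); cv2.imwrite(f"pics/{n}0.png",im[:,:,::-1]); c=get_calibration(n); print(n,c["fovy"],c["cx"],c["cy"],np.round(c["pose"],3).tolist(), [k for k in c])
s=readout.read_state(); print(s["t"],s["tool_pos"],s["orientation"],s["opening"],s["force"])
E
```

```text
pics
side 43.36588959646763 279.99986266932393 213.13398284122187 [[0.74, -0.285, 0.609, -0.394], [-0.672, -0.299, 0.677, -1.148], [-0.011, -0.911, -0.413, 0.768], [0.0, 0.0, 0.0, 1.0]] ['fovy', 'cx', 'cy', 'pose']
top 56.27632703404073 274.451016467534 205.7968915931237 [[-0.023, -0.993, 0.118, 0.377], [-1.0, 0.024, 0.013, -0.133], [-0.015, -0.118, -0.993, 1.425], [0.0, 0.0, 0.0, 1.0]] ['fovy', 'cx', 'cy', 'pose']
0.1 [0.24003295 0.54967218 0.40381374] [-6.42183881e-01 -3.07480781e+00  2.44528773e-03] 0.09302649928766028 [ 0.8869198  -0.54844456 -0.16017065]
```

View pics/top0.png

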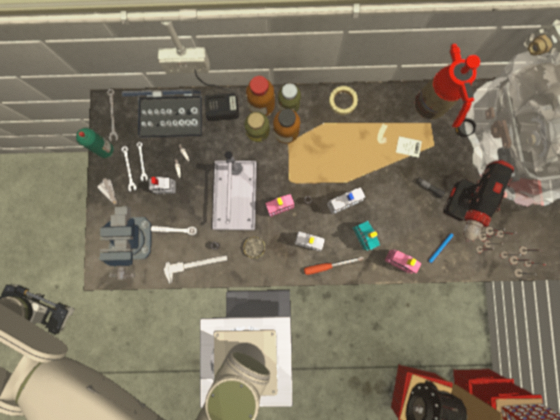

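View pics/side0.png

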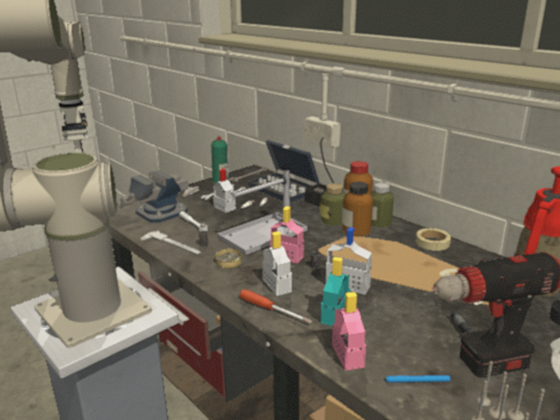

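The top view shows the stand with its tray at about (235,195). Large/blue is at (347,200), medium/yellow silver at (310,241) and small/red at (162,184). The pink and turquoise decoys are at (280,204), (367,236) and (405,261), and the springs are probably at (212,245) and (307,200). The side view shows the same layout. Next is a crop for detail, plus triangulation.

```bash
cat > h.py <<'E'
import numpy as np, cv2
from plant import readout, read_camera, get_calibration
def ray(n,u,v):
    c=get_calibration(n); f=210/np.tan(np.radians(c["fovy"])/2); P=np.array(c["pose"])
    d=P[:3,:3]@np.array([(u-c["cx"])/f,(v-c["cy"])/f,1]); return P[:3,3],d/np.linalg.norm(d)
def onz(n,u,v,z):
    o,d=ray(n,u,v); return o+d*(z-o[2])/d[2]
def tri(t,s):
    (o1,d1),(o2,d2)=ray("top",*t),ray("side",*s)
    k=np.linalg.lstsq(np.c_[d1,-d2],o2-o1,rcond=None)[0]; a,b=o1+k[0]*d1,o2+k[1]*d2
    return (a+b)/2,np.linalg.norm(a-b)
def proj(n,p):
    c=get_calibration(n); f=210/np.tan(np.radians(c["fovy"])/2); q=np.linalg.inv(np.array(c["pose"]))@np.r_[p,1]
    return np.array([c["cx"]+f*q[0]/q[2],c["cy"]+f*q[1]/q[2]])
H={"blue":(105,125),"yellow":(22,33),"red":(-6,6)}
def blobs(im,col,amin=6):
    h=cv2.cvtColor(im,cv2.COLOR_RGB2HSV).astype(int); hh=h[...,0].copy()
    if col=="red": hh[hh>170]-=180
    lo,hi=H[col]; m=((hh>=lo)&(hh<=hi)&(h[...,1]>150)&(h[...,2]>90)).astype(np.uint8)
    n,l,s,c=cv2.connectedComponentsWithStats(m)
    return [(np.round(c[i],1).tolist(),s[i].tolist()) for i in range(1,n) if s[i][4]>=amin]
E
python3 - <<'E'
from h import *
for n in ("top","side"):
    im=cv2.imread(f"pics/{n}0.png")[:,:,::-1].copy()
    for c in H: print(n,c,[b for b in blobs(im,c) if b[1][4]<400])
t=cv2.imread("pics/top0.png"); cv2.imwrite("pics/tc.png",cv2.resize(t[135:275,120:385],None,fx=3,fy=3,interpolation=cv2.INTER_CUBIC))
s=cv2.imread("pics/side0.png"); cv2.imwrite("pics/sc.png",cv2.resize(s[150:345,180:390],None,fx=3,fy=3,interpolation=cv2.INTER_CUBIC))
E
```

```text
top blue [([350.2, 196.2], [349, 194, 4, 5, 13])]
top yellow [([279.3, 201.3], [278, 198, 4, 7, 23]), ([372.6, 234.0], [369, 232, 8, 5, 30]), ([310.8, 240.1], [309, 238, 4, 5, 17]), ([411.5, 261.5], [408, 259, 8, 6, 35])]
top red [([258.7, 85.3], [250, 76, 18, 19, 264]), ([81.5, 133.8], [80, 132, 4, 4, 11]), ([505.1, 164.0], [497, 161, 16, 9, 49]), ([153.9, 180.2], [151, 177, 7, 7, 35]), ([497.3, 187.3], [493, 182, 10, 11, 74]), ([452.6, 191.3], [451, 188, 4, 8, 18]), ([478.4, 216.7], [465, 210, 25, 16, 218]), ([417.3, 385.3], [397, 371, 56, 47, 340]), ([486.1, 381.5], [466, 376, 48, 18, 355]), ([510.5, 396.8], [490, 392, 52, 17, 269]), ([511.7, 414.0], [503, 408, 18, 12, 40]), ([504.9, 418.1], [504, 417, 3, 3, 8])]
side blue [([349.7, 234.9], [347, 228, 7, 16, 74])]
side yellow [([286.2, 213.5], [283, 207, 7, 15, 87]), ([275.9, 239.4], [273, 232, 7, 16, 105]), ([336.7, 265.7], [333, 258, 9, 17, 137]), ([350.6, 301.7], [346, 293, 11, 19, 186])]
side red [([358.8, 167.5], [351, 162, 17, 12, 159]), ([556.2, 180.2], [552, 167, 8, 27, 164]), ([222.4, 174.5], [220, 169, 6, 12, 62]), ([518.1, 259.3], [510, 256, 17, 7, 67]), ([557.3, 261.4], [554, 258, 6, 9, 15]), ([558.6, 282.9], [558, 279, 2, 8, 11]), ([519.5, 285.4], [516, 285, 8, 2, 12]), ([508.2, 301.8], [506, 300, 5, 5, 20]), ([497.2, 309.6], [492, 302, 11, 15, 124]), ([513.4, 364.3], [506, 360, 15, 10, 91])]
```

View pics/tc.png

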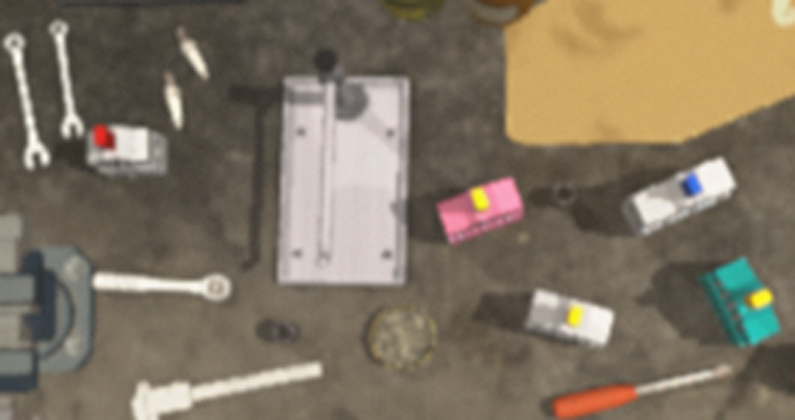

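View pics/sc.png

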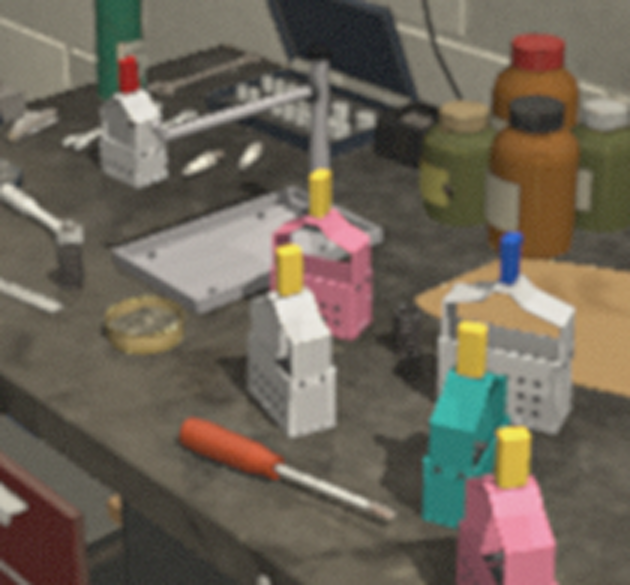

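The crops confirm it: the tray's corners are at crop (285,77), (410,77), (406,285), (278,283), the arm runs from (326,85) to (323,262), and the post top is at (326,62). Springs are at crop (278,330) and (563,194) in the top view.

Run:
```python
from h import *
np.set_printoptions(precision=4,suppress=True)
T=lambda u,v:(120+u/3-.33,135+v/3-.33); S=lambda u,v:(180+u/3-.33,150+v/3-.33)
print("tray"); 
for u,v in [(285,77),(410,77),(406,285),(278,283)]: print(onz("top",*T(u,v),.015))
print("posttop",onz("top",*T(326,60),.21),tri(T(326,60),S(319,62)))
print("tip",onz("top",*T(323,260),.184),tri(T(323,260),S(165,127)))
for u,v in [(328,100),(326,150),(324,200),(323,240)]: print("arm",onz("top",*T(u,v),.170))
G={"L":((350.2,196.2),(349.7,234.9),.172),"M":((310.8,240.1),(275.9,239.4),.16),"S":((153.9,180.2),(222.4,174.5),.148),"pink":((279.3,201.3),(286.2,213.5),.16),"turq":((372.6,234),(336.7,265.7),.16)}
im=cv2.imread("pics/top0.png"); hsv=cv2.cvtColor(im,cv2.COLOR_BGR2HSV)
for k,(t,s,h) in G.items():
    p,e=tri(t,s); g=onz("top",*t,h-.003); print(k,"tri",p,e,"topplane",g)
    m=((hsv[...,1]<60)&(hsv[...,2]>135)).astype(np.uint8) if k in"LMS" else (hsv[...,1]>90).astype(np.uint8)
    box=np.zeros_like(m); box[int(t[1])-20:int(t[1])+22,int(t[0])-24:int(t[0])+24]=1
    m=m*box; n,l,st,_=cv2.connectedComponentsWithStats(m); i=1+np.argmax(st[1:,4])
    ys,xs=np.where(l==i); r=cv2.minAreaRect(np.c_[xs,ys].astype(np.float32)); b=cv2.boxPoints(r)
    w=[onz("top",*q,h-.075)[:2] for q in b]; print("  rect",r,"px; world edges:")
    for a in range(2): d=w[a+1]-w[a]; print("   len",np.linalg.norm(d),"ang deg",np.degrees(np.arctan2(d[1],d[0])),"ctr",np.mean(w,0))
for n,u,v in [("a",278,330),("b",563,194)]: print("spring",n,onz("top",*T(u,v),.03))
print(onz("side",*S(68,283),0),onz("side",*S(410,372),0))
```

```text
tray
[0.7187 0.1011 0.015 ]
[ 0.7146 -0.0521  0.015 ]
[ 0.4604 -0.0429  0.015 ]
[0.4664 0.1107 0.015 ]
posttop [0.6887 0.0253 0.21  ] (array([0.6922, 0.0281, 0.1931]), np.float64(0.0019080005167481184))
tip [0.4789 0.0337 0.184 ] (array([0.4821, 0.033 , 0.1755]), np.float64(0.006112288089325565))
arm [0.6544 0.0287 0.17  ]
arm [0.5993 0.0314 0.17  ]
arm [0.5448 0.034  0.17  ]
arm [0.5016 0.0354 0.17  ]
L tri [ 0.5532 -0.3635  0.1528] 0.0023863513455052747 topplane [ 0.5519 -0.3614  0.169 ]
  rect ((347.43817138671875, 199.36080932617188), (13.808707237243652, 34.82637405395508), 66.03751373291016) px; world edges:
   len 0.11954566185090183 ang deg -67.36027234013865 ctr [ 0.5513 -0.3647]
   len 0.04706488763982878 ang deg -158.95249580117556 ctr [ 0.5513 -0.3647]
M tri [ 0.4144 -0.2319  0.1395] 0.0010163166399622834 topplane [ 0.4143 -0.2309  0.157 ]
  rect ((310.0046081542969, 240.6514129638672), (28.16009521484375, 13.888481140136719), 16.699243545532227) px; world edges:
   len 0.047233392879845876 ang deg -18.37206919693375 ctr [ 0.4146 -0.2336]
   len 0.09542461023492363 ang de
[... 493 characters left out ...]
5, 27.270587921142578), 69.44395446777344) px; world edges:
   len 0.09405187471329929 ang deg -70.67350024649001 ctr [ 0.5426 -0.1338]
   len 0.053530180979618563 ang deg -161.20853831717957 ctr [ 0.5426 -0.1338]
turq tri [ 0.4287 -0.4325  0.1401] 0.003325063046582545 topplane [ 0.4292 -0.4298  0.157 ]
  rect ((367.70001220703125, 235.4000244140625), (28.174455642700195, 19.677396774291992), 63.43495178222656) px; world edges:
   len 0.06757790849309499 ang deg -64.96550718087197 ctr [ 0.428  -0.4298]
   len 0.09450294073211153 ang deg -156.23415524955013 ctr [ 0.428  -0.4298]
spring a [0.4099 0.1084 0.03  ]
spring b [ 0.5637 -0.2332  0.03  ]
[0.405  0.1067 0.    ] [ 0.5357 -0.2629  0.    ]
```

```bash
python3 -m handwheel '[[1.95,-5.7,0.4,-0.146,0],[1.95,-5.7,0.4,-0.146,0],[1.95,-5.7,0.4,-0.146,0],[1.95,-5.7,0.4,-0.146,0],[1.95,-5.7,0.4,-0.146,0],[1.95,-5.7,0.4,-0.146,0],[1.95,-5.7,0.4,-0.146,0],[1.95,-5.7,0.4,-0.146,0],[1.95,-5.7,0.4,-0.146,0],[1.95,-5.7,0.4,-0.146,0]]' 40; python3 -m handwheel '[[1.95,-5.7,-0.4,-0.146,0],[1.95,-5.7,-0.4,-0.146,0],[1.95,-5.7,-0.4,-0.146,0],[1.95,-5.7,-0.4,-0.146,0],[1.95,-5.7,-0.4,-0.146,0],[1.95,-5.7,0,-0.146,0],[0,0,0,0,0],[0,0,0,0,0]]'
cat >> h.py <<'E'
from scipy.spatial.transform import Rotation as R
def st():
    s=readout.read_state(); A=R.from_rotvec(s["orientation"]).as_matrix()
    print("t",round(s["t"],2),"pos",np.round(s["tool_pos"],4),"yaw",round(float(np.degrees(np.arctan2(A[1,1],A[0,1]))),1),"zax",np.round(A[:,2],3),"F",np.round(s["force"],1),"open",round(s["opening"],4),"gf",round(s["gripper_force"],1),"q6",np.round(s["q"][5],2))
E
python3 -c "
from h import *
st()"
```

```text
t: 1.35
tool_pos: [0.4352, -0.0222, 0.4447]
orientation: [2.534, 1.857, 0.0]
force: [1.2, 1.2, 0.7]
opening: 0.0932
gripper_force: 0.0
t: 2.35
tool_pos: [0.552, -0.362, 0.4238]
orientation: [-3.079, -0.615, 0.002]
force: [-0.5, 0.8, -0.1]
opening: 0.0929
gripper_force: 0.0
t 2.35 pos [ 0.552  -0.362   0.4238] yaw -67.4 zax [-0.001  0.001 -1.   ] F [-0.5  0.8 -0.1] open 0.0929 gf 0.0 q6 0.52
```

```bash
python3 -m handwheel '[[0,0,-4,0,0],[0,0,-4,0,0],[0,0,-2.2,0,0],[0,0,0,0,1],[0,0,0,0,1],[0,0,0,0,1],[0,0,0,0,1],[0,0,0,0,1]]' 40 | head -1; python3 -c "
from h import *
st()
im=read_camera('side'); cv2.imwrite('pics/s1.png',cv2.resize(im[130:330,230:430,::-1],None,fx=3,fy=3))"
```

```text
t: 3.35
t 3.35 pos [ 0.5522 -0.3623  0.3233] yaw -67.4 zax [ 0.001 -0.    -1.   ] F [-0.5  0.6 -0.8] open 0.0475 gf 0.0 q6 0.52
```

View pics/s1.png

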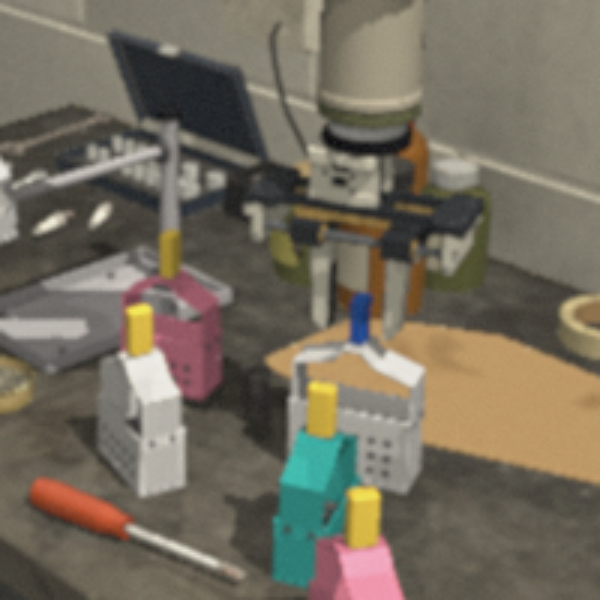

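The fingers straddle the blue grip at crop (360,320) and are still closing, so I'll keep closing and then lift.

```bash
python3 -m handwheel '[[0,0,0,0,1],[0,0,0,0,1],[0,0,0,0,1],[0,0,0,0,1],[0,0,0,0,1],[0,0,0,0,1],[0,0,1,0,1],[0,0,2,0,1],[0,0,2,0,1],[0,0,0,0,1]]' 40 | head -1; python3 -c "
from h import *
st()"
```

```text
t: 4.65
t 4.65 pos [ 0.5529 -0.3627  0.377 ] yaw -67.4 zax [ 0.005 -0.004 -1.   ] F [ 0.  -0.2 -1.4] open 0.0136 gf 40.0 q6 0.52
```

```bash
python3 -m handwheel '[[0,0,3.4,0,1],[0,0,3.4,0,1],[0,0,3.4,0,1],[0,0,3.4,0,1],[0,0,0,0,1]]' | head -1;  python3 -m handwheel '[[-0.7,2,0,-0.043,1],[-1.4,4,0,-0.043,1],[-1.4,4,0,-0.043,1],[-1.4,4.4,0,-0.043,1],[-1.4,4.4,0,-0.043,1],[-1.4,4.4,0,-0.043,1],[-1.4,4.4,0,-0.043,1],[-1.4,4.4,0,-0.043,1],[-1.4,4.4,0,-0.043,1],[-1.4,3.3,0,-0.043,1]]' |head -1
python3 -c "
from h import *
st()"
```

```text
t: 5.28
t: 6.52
t 6.53 pos [0.4183 0.0364 0.5064] yaw -92.1 zax [-0.002  0.    -1.   ] F [ 0.   0.7 -2.6] open 0.0139 gf 40.0 q6 1.57
```

```bash
python3 -m handwheel '[[0,0,-2,0,1],[0,0,-3,0,1],[0,0,-3,0,1],[0,0,-2,0,1],[0,0,-1.1,0,1],[0,0,0,0,1],[0,0,0,0,1]]' | head -1
python3 -c "
from h import *
st()
im=read_camera('side'); cv2.imwrite('pics/s2.png',cv2.resize(im[110:310,130:350,::-1],None,fx=3,fy=3))
im=read_camera('top'); cv2.imwrite('pics/t2.png',cv2.resize(im[130:290,150:330,::-1],None,fx=3,fy=3))"
```

```text
t: 7.4
t 7.4 pos [0.4195 0.0348 0.3988] yaw -92.1 zax [ 0.002 -0.    -1.   ] F [ 0.5  0.1 -2.3] open 0.0138 gf 40.0 q6 1.57
```

View pics/s2.png

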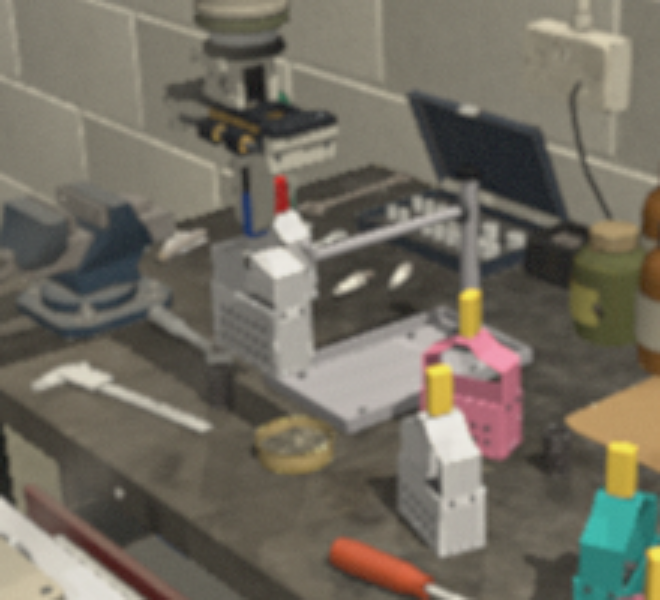

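```bash
python3 -m handwheel '[[1,0,-0.2,0,1],[2,-0.1,0,0,1],[3,-0.1,0,0,1],[3,-0.1,0,0,1],[3,-0.1,0,0,1],[3,-0.1,0,0,1],[3,-0.1,0,0,1],[3,-0.1,0,0,1],[1.8,-0.1,0,0,1],[0,0,0,0,1]]'; python3 -m handwheel '[[0,0,0,0,1],[0,0,-1,0,1],[0,0,-1,0,1],[0,0,0,0,1]]' 
python3 -c "
from h import *
st()"
```

```text
t: 8.75
tool_pos: [0.6483, 0.0267, 0.3948]
orientation: [-3.141, 0.057, 0.001]
force: [-0.5, -0.1, -2.7]
opening: 0.0135
gripper_force: 40.0
t: 9.25
tool_pos: [0.6464, 0.0269, 0.3739]
orientation: [-3.141, 0.057, 0.005]
force: [-0.0, 0.3, -3.2]
opening: 0.0135
gripper_force: 40.0
t 9.25 pos [0.6464 0.0269 0.3739] yaw -92.1 zax [-0.003  0.    -1.   ] F [-0.   0.3 -3.2] open 0.0135 gf 40.0 q6 1.57
```

```bash
python3 -m handwheel '[[0,0,-0.2,0,1],[0,0,-0.15,0,1],[0,0,0,0,1]]'; python3 -m handwheel '[[0.4,0,0,0,1],[0.3,0,0,0,1],[0,0,0,0,1]]' 
python3 -c "
from h import *
st()"
```

```text
t: 9.62
tool_pos: [0.6472, 0.0268, 0.3723]
orientation: [3.141, -0.057, 0.0]
force: [0.8, 0.7, -3.8]
opening: 0.0134
gripper_force: 40.0
t: 10.0
tool_pos: [0.6544, 0.0268, 0.3722]
orientation: [3.141, -0.057, 0.0]
force: [0.8, -0.4, -1.8]
opening: 0.0136
gripper_force: 40.0
t 10.0 pos [0.6544 0.0268 0.3722] yaw -92.1 zax [ 0. -0. -1.] F [ 0.8 -0.4 -1.8] open 0.0136 gf 40.0 q6 1.57
```

```bash
python3 -m handwheel '[[0.2,0,-0.15,0,1],[0.0,0,0,0,1]]'; python3 -m handwheel '[[0.2,0,0,0,1],[0,0,0,0,1]]';  python3 -m handwheel '[[0,0,-0.2,0,1],[0,0,0,0,1]]'
```

```text
t: 10.25
tool_pos: [0.6562, 0.0268, 0.3704]
orientation: [-3.141, 0.057, 0.001]
force: [-0.4, -0.1, -2.3]
opening: 0.0137
gripper_force: 40.0
t: 10.5
tool_pos: [0.6575, 0.0269, 0.3705]
orientation: [3.141, -0.057, -0.005]
force: [-7.1, 0.5, -0.0]
opening: 0.0138
gripper_force: 40.0
t: 10.75
tool_pos: [0.6574, 0.0269, 0.3684]
orientation: [-3.141, 0.057, 0.005]
force: [-6.3, 0.2, 0.4]
opening: 0.0139
gripper_force: 40.0
```

```bash
python3 -m handwheel '[[-0.15,0,-0.15,0,1],[0,0,0,0,1]]'; python3 -m handwheel '[[0,0,0,0,0.85],[0,0,0,0,0.7],[0,0,0,0,0.6],[0,0,0,0,0.6],[0,0,2,0,0.6],[0,0,3,0,0.6],[0,0,5,0,0.6],[0,0,4,0,0.6]]' 
python3 -c "
from h import *
st()
im=read_camera('side'); cv2.imwrite('pics/s3.png',cv2.resize(im[110:310,130:350,::-1],None,fx=3,fy=3))"
```

```text
t: 11.0
tool_pos: [0.6566, 0.0269, 0.3673]
orientation: [-3.141, 0.057, -0.001]
force: [-0.8, 0.7, -2.9]
opening: 0.0138
gripper_force: 40.0
t: 12.0
tool_pos: [0.6563, 0.0269, 0.5115]
orientation: [3.141, -0.057, 0.005]
force: [0.1, 0.2, 0.7]
opening: 0.0372
gripper_force: 0.0
t 12.0 pos [0.6563 0.0269 0.5115] yaw -92.1 zax [ 0.003 -0.    -1.   ] F [0.1 0.2 0.7] open 0.0372 gf 0.0 q6 1.57
```

View pics/s3.png

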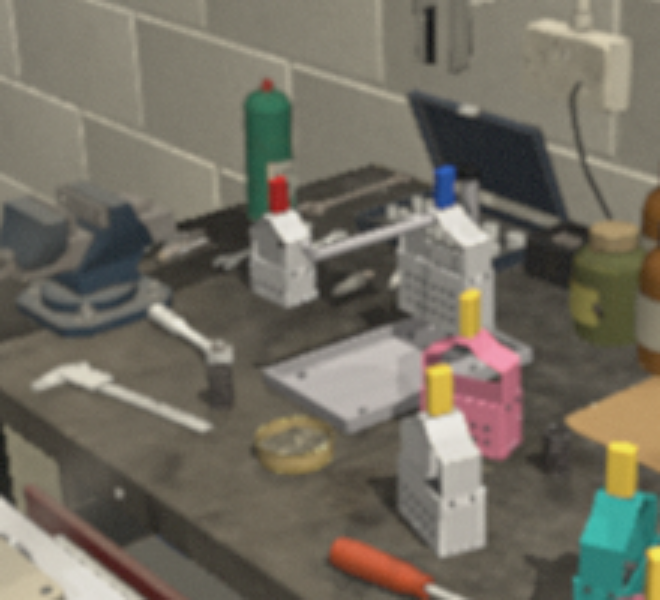

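The large basket is hanging by the collar, with its blue grip at crop (446,187). The springs and decoys are untouched. Next is the medium.

```bash
python3 -m handwheel '[[-3.46,-3.7,0,-0.04,0.3],[-3.46,-3.7,0,-0.04,0.3],[-3.46,-3.7,0,-0.04,0.3],[-3.46,-3.7,0,-0.04,0.3],[-3.46,-3.7,0,-0.04,0.3],[-3.46,-3.7,-2,-0.04,0.3],[-3.46,-3.64,-2,-0.04,0.3],[0,0,-4,0,0.3],[0,0,-4,0,0.3],[0,0,0,0,0.3]]'
```

```text
t: 13.3
tool_pos: [0.4135, -0.2311, 0.3853]
orientation: [-3.1, 0.495, 0.007]
force: [0.0, 0.0, 1.1]
opening: 0.0651
gripper_force: 0.0
```

Run:
```python
from h import *
st()
im=read_camera('side'); print([b for b in blobs(im,'yellow')][:4])
```

```text
t 13.3 pos [ 0.4135 -0.2311  0.3853] yaw -108.1 zax [-0.004  0.003 -1.   ] F [0.  0.  1.1] open 0.0651 gf 0.0 q6 1.27
[([287.1, 213.6], [286, 207, 4, 15, 42]), ([276.0, 239.5], [273, 232, 7, 16, 104]), ([336.9, 265.7], [332, 257, 10, 18, 154]), ([350.6, 301.5], [346, 292, 11, 20, 189])]
```

```bash
python3 -m handwheel '[[0,0,-3,0,0.3],[0,0,-3,0,0.3],[0,0,-1.2,0,0.4],[0,0,0,0,1],[0,0,0,0,1],[0,0,0,0,1],[0,0,0,0,1],[0,0,0,0,1],[0,0,0,0,1],[0,0,0,0,1]]' 40;  python3 -m handwheel '[[0,0,0,0,1],[0,0,0,0,1],[0,0,2,0,1],[0,0,3,0,1],[0,0,3,0,1],[0,0,0,0,1]]'
```

```text
t: 14.6
tool_pos: [0.4144, -0.2316, 0.3153]
orientation: [3.102, -0.495, 0.0]
force: [-0.2, 0.5, -0.1]
opening: 0.0138
gripper_force: 40.0
t: 15.35
tool_pos: [0.415, -0.2319, 0.3975]
orientation: [3.101, -0.494, 0.006]
force: [-0.0, 0.3, -1.9]
opening: 0.0138
gripper_force: 40.0
```

```bash
python3 -m handwheel '[[0,1.5,0.1,0.03,1],[0,3,0.1,0.03,1],[0,3.5,0,0.03,1],[0,4,0,0.03,1],[0,4,0,0.03,1],[0,4,0,0.03,1],[0.5,3.2,0,0.05,1],[0,2.5,0,0.05,1],[0,1,0,0,1],[0,0,0,0,1]]'
python3 -c "
from h import *
st()"
```

```text
t: 16.6
tool_pos: [0.419, 0.0359, 0.3962]
orientation: [3.141, -0.056, -0.003]
force: [-0.3, -0.4, -1.3]
opening: 0.0136
gripper_force: 40.0
t 16.6 pos [0.419  0.0359 0.3962] yaw -92.0 zax [-0.002 -0.    -1.   ] F [-0.3 -0.4 -1.3] open 0.0136 gf 40.0 q6 1.57
```

```bash
python3 -m handwheel '[[1,0,0.3,0,1],[2,-0.1,0,0,1],[3,-0.1,0,0,1],[3,-0.1,0,0,1],[3,-0.1,0,0,1],[3,-0.1,0,0,1],[1.9,-0.1,0,0,1],[1,-0.1,0,0,1],[0,0,0,0,1],[0,0,0,0,1]]'; python3 -m handwheel '[[0,0,-1,0,1],[0,0,-1,0,1],[0,0,-0.3,0,1],[0,0,0,0,1],[0,0,0,0,1]]'
```

```text
t: 17.85
tool_pos: [0.5981, 0.0282, 0.4002]
orientation: [-3.141, 0.057, 0.001]
force: [-0.2, -0.4, -1.2]
opening: 0.0138
gripper_force: 40.0
t: 18.48
tool_pos: [0.5985, 0.0285, 0.3776]
orientation: [3.141, -0.057, 0.001]
force: [0.5, -0.3, -1.4]
opening: 0.0136
gripper_force: 40.0
```

```bash
python3 -m handwheel '[[0.5,0,-0.2,0,1],[0.3,0,0,0,1],[0,0,0,0,1]]'; python3 -m handwheel '[[0.2,0,-0.15,0,1],[0,0,0,0,1]]';  python3 -m handwheel '[[0.2,0,0,0,1],[0,0,0,0,1]]'
```

```text
t: 18.85
tool_pos: [0.6067, 0.0284, 0.3752]
orientation: [3.141, -0.057, 0.0]
force: [-0.1, -0.2, -0.6]
opening: 0.0138
gripper_force: 40.0
t: 19.1
tool_pos: [0.6085, 0.0284, 0.3735]
orientation: [-3.141, 0.057, 0.0]
force: [-0.5, 0.6, -1.1]
opening: 0.0138
gripper_force: 40.0
t: 19.35
tool_pos: [0.6105, 0.0285, 0.3738]
orientation: [3.141, -0.057, 0.0]
force: [1.0, 0.2, -0.9]
opening: 0.0136
gripper_force: 40.0
```

```bash
python3 -m handwheel '[[0,0,-0.2,0,1],[0,0,0,0,1]]'; python3 -m handwheel '[[0,0,-0.15,0,1],[0,0,0,0,1]]';  python3 -m handwheel '[[0,0,-0.1,0,1],[0,0,0,0,1]]'
```

```text
t: 19.6
tool_pos: [0.6105, 0.0284, 0.3722]
orientation: [3.141, -0.057, 0.001]
force: [-0.9, 0.0, 2.3]
opening: 0.0138
gripper_force: 40.0
t: 19.85
tool_pos: [0.6105, 0.0285, 0.3721]
orientation: [3.141, -0.057, 0.002]
force: [-5.5, 1.3, 9.9]
opening: 0.0138
gripper_force: 40.0
t: 20.1
tool_pos: [0.6104, 0.0285, 0.3721]
orientation: [3.141, -0.057, 0.003]
force: [-7.2, -0.3, 14.7]
opening: 0.0135
gripper_force: 40.0
```

```bash
python3 -m handwheel '[[0,0,0.2,0,1],[-0.05,0,0.05,0,1],[0,0,0,0,1]]'; python3 -m handwheel '[[0,0,0,0,0.85],[0,0,0,0,0.7],[0,0,0,0,0.6],[0,0,0,0,0.6],[0,0,2,0,0.6],[0,0,3,0,0.6],[0,0,5,0,0.6],[0,0,4,0,0.6]]' 
python3 -c "
from h import *
st()
im=read_camera('side'); cv2.imwrite('pics/s4.png',cv2.resize(im[150:290,200:330,::-1],None,fx=4,fy=4,interpolation=cv2.INTER_CUBIC))
print(blobs(im,'blue'),blobs(im,'yellow'))"
```

```text
t: 20.48
tool_pos: [0.6102, 0.0284, 0.3722]
orientation: [-3.141, 0.057, -0.002]
force: [1.2, 1.4, 4.0]
opening: 0.0136
gripper_force: 40.0
t: 21.48
tool_pos: [0.6096, 0.0285, 0.5157]
orientation: [3.141, -0.057, 0.005]
force: [0.4, 0.3, 0.9]
opening: 0.0372
gripper_force: 0.0
t 21.48 pos [0.6096 0.0285 0.5157] yaw -92.1 zax [ 0.003 -0.    -1.   ] F [0.4 0.3 0.9] open 0.0372 gf 0.0 q6 1.57
[([278.0, 171.5], [275, 165, 7, 14, 75])] [([266.6, 175.1], [264, 169, 7, 13, 75]), ([286.0, 213.9], [284, 207, 5, 15, 68]), ([336.8, 265.6], [332, 257, 10, 18, 152]), ([350.6, 301.6], [346, 292, 11, 20, 189])]
```

View pics/s4.png

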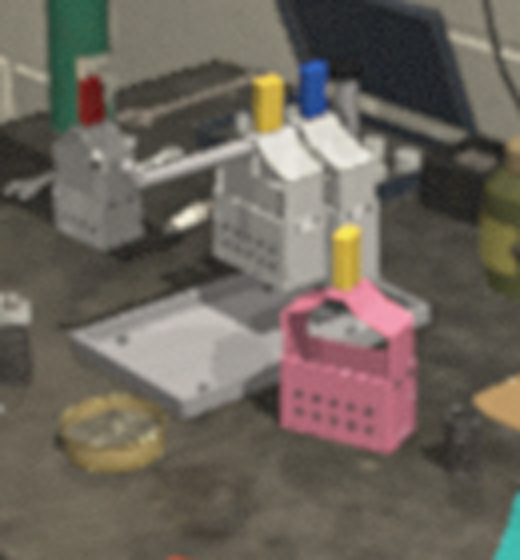

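The medium hangs close up to the large, with grips at crop (268,100) and (314,88), and nothing else has been disturbed. Next I work out the small basket's yaw from its base corners at crop (58,235), (103,250) and (141,232), and its position from both views.

Run:
```python
from h import *
np.set_printoptions(precision=4,suppress=True)
w=[onz("side",200+u/4-.4,150+v/4-.4,0)[:2] for u,v in [(58,235),(103,250),(141,232)]]
for a,b in [(0,1),(1,2)]: d=w[b]-w[a]; print(w[a],np.linalg.norm(d),np.degrees(np.arctan2(d[1],d[0])))
print("ctr",(w[0]+w[2])/2)
im=read_camera('top'); print([b for b in blobs(im,'red') if abs(b[0][0]-154)<12 and abs(b[0][1]-180)<12])
h=cv2.cvtColor(im,cv2.COLOR_RGB2HSV); m=((h[...,1]<60)&(h[...,2]>135)).astype(np.uint8); m[:165]=0;m[200:]=0;m[:,:140]=0;m[:,185:]=0
for r in range(172,198): 
    x=np.where(m[r])[0]; print(r,(x.min(),x.max()) if len(x) else '',end=' ')
s=read_camera('side'); b=[b for b in blobs(s,'red') if abs(b[0][0]-222)<8]; print(b)
print(tri((153.9,180.2),(222.4,174.5)), proj("side",[.6265,.286,.126]),proj("top",[.6265,.286,.148]))
```

```text
[0.5945 0.3072] 0.05541425902512297 -80.0215061525732
[0.6041 0.2526] 0.04948505027258353 9.429400830979688
ctr [0.6237 0.2839]
[]
172 (np.int64(143), np.int64(159)) 173 (np.int64(143), np.int64(160)) 174 (np.int64(142), np.int64(159)) 175 (np.int64(142), np.int64(159)) 176 (np.int64(142), np.int64(160)) 177 (np.int64(141), np.int64(160)) 178 (np.int64(141), np.int64(159)) 179 (np.int64(142), np.int64(159)) 180 (np.int64(149), np.int64(160)) 181 (np.int64(149), np.int64(160)) 182 (np.int64(149), np.int64(160)) 183 (np.int64(149), np.int64(160)) 184 (np.int64(149), np.int64(160)) 185 (np.int64(149), np.int64(160)) 186 (np.int64(149), np.int64(160)) 187 (np.int64(149), np.int64(160)) 188 (np.int64(149), np.int64(160)) 189 (np.int64(149), np.int64(158)) 190 (np.int64(150), np.int64(160)) 191 (np.int64(149), np.int64(159)) 192 (np.int64(150), np.int64(160)) 193 (np.int64(151), np.int64(160)) 194 (np.int64(151), np.int64(160)) 195 (np.int64(149), np.int64(160)) 196 (np.int64(149), np.int64(160)) 197 (np.int64(151), np.int64(160)) [([222.1, 174.8], [220, 169, 6, 12, 54])]
(array([0.628 , 0.2891, 0.126 ]), np.float64(0.0018237665123837599)) [222.8381 174.8144] [152.5293 179.6364]
```

Run:
```python
import cv2,numpy as np
t=cv2.imread("pics/top0.png")[168:202,140:184]; s=cv2.imread("pics/side0.png")[164:216,204:248]
f=lambda a:cv2.resize(a,None,fx=9,fy=9,interpolation=cv2.INTER_CUBIC)
t,s=f(t),f(s); o=np.zeros((468,792,3),np.uint8); o[:t.shape[0],:396]=t; o[:s.shape[0],396:]=s; cv2.imwrite("pics/c5.png",o)
```

```text
(no output)
```

View pics/c5.png

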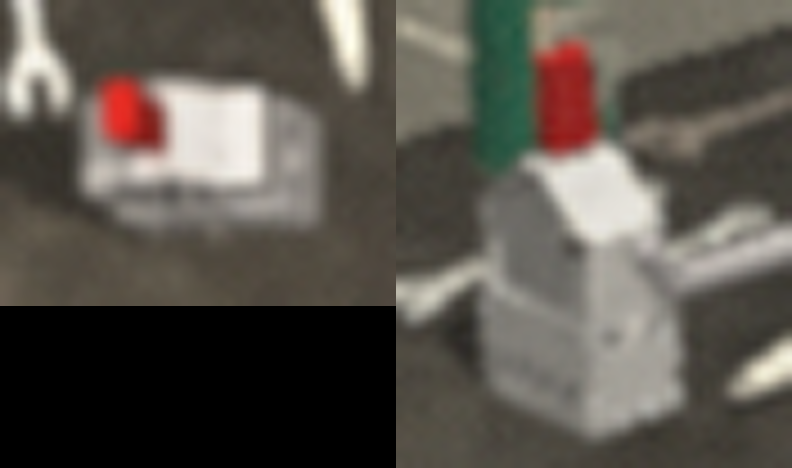

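The top view shows the small basket's base front edge at crop (130,222)–(315,225), almost exactly along y. In the side view its base corners are at (490,385), (595,440) and (683,400).

Run:
```python
from h import *
np.set_printoptions(precision=4,suppress=True)
w=[onz("side",204+(u-396)/9-.45,164+v/9-.45,0)[:2] for u,v in [(490,385),(595,438),(683,400)]]
x=[onz("top",140+u/9-.45,168+v/9-.45,z)[:2] for u,v,z in [(130,222,0),(315,225,0),(262,185,.08),(265,85,.08)]]
for q in (w,x):
  for a in range(len(q)-1): d=q[a+1]-q[a]; print(q[a],np.linalg.norm(d),np.degrees(np.arctan2(d[1],d[0])))
# grip top face in top crop
print(onz("top",140+122/9-.45,168+110/9-.45,.148))
```

```text
[0.6049 0.3223] 0.07130953408990603 -90.51824228017288
[0.6043 0.251 ] 0.04829578213238882 6.429731514749386
[0.6081 0.3284] 0.07616490844422384 -92.36794542974478
[0.605  0.2523] 0.0035067928841707677 -14.929124279408335
[0.6084 0.2514] 0.03931556620189373 -1.1761901688473961
[0.626  0.2841 0.148 ]
```

```bash
python3 -m handwheel '[[0.25,4,0,0,0.3],[0.25,4.4,0,0,0.3],[0.25,4.4,0,0,0.3],[0.25,4.4,0,0,0.3],[0.25,4.4,0,0,0.3],[0.45,4.15,0,0,0.3],[0,0,-4,0,0.3],[0,0,-4,0,0.3],[0,0,-4,0,0.3],[0,0,0,0,0.3]]'; python3 -m handwheel '[[0,0,-4,0,0.3],[0,0,-3,0,0.3],[0,0,-2.2,0,0.3],[0,0,0,0,1],[0,0,0,0,1],[0,0,0,0,1],[0,0,0,0,1],[0,0,0,0,1],[0,0,0,0,1],[0,0,0,0,1]]' 40
```

```text
t: 22.88
tool_pos: [0.6256, 0.2855, 0.3862]
orientation: [3.137, -0.057, -0.014]
force: [-0.6, -0.4, 0.2]
opening: 0.0654
gripper_force: 0.0
t: 24.12
tool_pos: [0.6269, 0.2859, 0.2998]
orientation: [-3.141, 0.057, -0.0]
force: [-0.1, 0.2, 0.9]
opening: 0.0136
gripper_force: 40.0
```

```bash
python3 -m handwheel '[[0,0,0,0,1],[0,0,0,0,1],[0,0,0,0,1],[0,0,0,0,1]]';python3 -m handwheel '[[0,0,2,0,1],[0,0,3,0,1],[0,0,3,0,1],[0,0,0,0,1]]'; python3 -c "
from h import *
st()"
```

```text
t: 24.62
tool_pos: [0.627, 0.2859, 0.2998]
orientation: [-3.141, 0.057, -0.0]
force: [-0.7, -0.7, 1.9]
opening: 0.0137
gripper_force: 40.0
t: 25.12
tool_pos: [0.6277, 0.2863, 0.3845]
orientation: [-3.138, 0.057, -0.011]
force: [0.2, 0.8, -2.4]
opening: 0.0134
gripper_force: 40.0
t 25.12 pos [0.6277 0.2863 0.3845] yaw -92.1 zax [ 0.007  0.003 -1.   ] F [ 0.2  0.8 -2.4] open 0.0134 gf 40.0 q6 1.96
```

```bash
python3 -m handwheel '[[-2,-0.5,0.7,0,1],[-3,-2,0.5,0,1],[-4,-3,0.5,0,1],[-4,-3,0,0,1],[-4,-3,0,0,1],[-3,-3,0,0,1],[-0.7,-3.5,0,0,1],[0,-3.5,0,0,1],[0,-2.5,0,0,1],[0,-1,0,0,1]]';  python3 -m handwheel '[[0,0,0,0,1],[0,0,0,0,1],[0,0,0,0,1]]'
```

```text
t: 26.38
tool_pos: [0.4196, 0.035, 0.3957]
orientation: [3.141, -0.059, -0.002]
force: [0.5, 0.1, -1.0]
opening: 0.0135
gripper_force: 40.0
t: 26.75
tool_pos: [0.42, 0.0367, 0.3966]
orientation: [-3.141, 0.055, 0.0]
force: [-0.3, 1.2, -1.3]
opening: 0.0141
gripper_force: 40.0
```

```bash
python3 -m handwheel '[[1,-0.1,0,0,1],[2,-0.1,0,0,1],[3,-0.1,0,0,1],[3,-0.1,0,0,1],[2.2,-0.1,0,0,1],[1.5,-0.1,0,0,1],[0.5,0,0,0,1],[0,0,0,0,1],[0,0,-1,0,1],[0,0,-1,0,1]]';  python3 -m handwheel '[[0,0,-0.2,0,1],[0,0,0,0,1],[0,0,0,0,1]]';  python3 -m handwheel '[[0.5,0,-0.15,0,1],[0.3,0,0,0,1],[0,0,0,0,1]]'
```

```text
t: 28.0
tool_pos: [0.5515, 0.03, 0.3759]
orientation: [-3.141, 0.057, 0.0]
force: [0.0, 0.7, -2.9]
opening: 0.0136
gripper_force: 40.0
t: 28.38
tool_pos: [0.552, 0.0299, 0.3751]
orientation: [3.141, -0.057, 0.001]
force: [-0.8, -0.9, -0.8]
opening: 0.0136
gripper_force: 40.0
t: 28.75
tool_pos: [0.5602, 0.0299, 0.3732]
orientation: [-3.141, 0.057, -0.0]
force: [0.0, 0.3, -1.7]
opening: 0.0139
gripper_force: 40.0
```

```bash
python3 -m handwheel '[[0.2,0,-0.2,0,1],[0,0,0,0,1]]';  python3 -m handwheel '[[0,0,-0.15,0,1],[0,0,0,0,1]]';  python3 -m handwheel '[[0,0,-0.1,0,1],[0,0,0,0,1]]'
```

```text
t: 29.0
tool_pos: [0.5619, 0.0299, 0.3709]
orientation: [-3.141, 0.057, 0.001]
force: [0.6, 0.3, -1.4]
opening: 0.0141
gripper_force: 40.0
t: 29.25
tool_pos: [0.5618, 0.03, 0.3695]
orientation: [-3.141, 0.057, 0.001]
force: [0.4, -0.1, -1.7]
opening: 0.014
gripper_force: 40.0
t: 29.5
tool_pos: [0.5619, 0.03, 0.3688]
orientation: [3.141, -0.057, 0.0]
force: [0.2, 0.5, -1.3]
opening: 0.0137
gripper_force: 40.0
```

```bash
python3 -m handwheel '[[0,0,-0.1,0,1],[0,0,0,0,1]]';  python3 -m handwheel '[[0,0,0,0,0.85],[0,0,0,0,0.7],[0,0,0,0,0.6],[0,0,0,0,0.6],[0,0,2,0,0.6],[0,0,3,0,0.6],[0,0,5,0,0.6],[0,0,4,0,0.6],[-2,5,0,0,0.6],[-4,4,0,0,0.6]]'; python3 -m handwheel '[[-4,4,0,0,0.6],[-4,4,0,0,0.6],[-2,4,0,0,0.6],[0,4,0,0,0.6],[0,4,0,0,0.6],[0,4,0,0,0.6],[0,4,0,0,0.6],[0,0,0,0,0.6],[0,0,0,0,0.6],[0,0,0,0,0.6]]'
python3 - <<'E'
from h import *
np.set_printoptions(precision=4,suppress=True)
s=read_camera('side'); t=read_camera('top'); 
f=lambda a,k:cv2.resize(a[:,:,::-1],None,fx=k,fy=k,interpolation=cv2.INTER_CUBIC)
a=f(s[150:290,200:330],3); b=f(t[140:260,190:320],3); o=np.zeros((420,780,3),np.uint8); o[:420,:390]=a; o[:360,390:]=b; cv2.imwrite("pics/f6.png",o)
for c in H: print(c,[x for x in blobs(s,c) if 230<x[0][0]<290],[(x,onz("top",*x[0],.214)) for x in blobs(t,c) if 200<x[0][0]<275])
E
```

```text
t: 29.75
tool_pos: [0.5619, 0.03, 0.3687]
orientation: [3.141, -0.057, 0.001]
force: [-3.4, -0.3, 4.8]
opening: 0.0138
gripper_force: 40.0
t: 31.0
tool_pos: [0.5017, 0.1208, 0.5098]
orientation: [-3.14, 0.059, -0.004]
force: [-0.8, 0.7, 0.6]
opening: 0.0373
gripper_force: 0.0
t: 32.25
tool_pos: [0.4021, 0.3991, 0.5086]
orientation: [-3.141, 0.058, -0.001]
force: [-0.5, -0.5, 0.7]
opening: 0.0371
gripper_force: 0.0
blue [([278.0, 171.4], [275, 165, 7, 14, 74])] [(([227.7, 165.0], [226, 162, 4, 7, 22]), array([0.6544, 0.0271, 0.214 ]))]
yellow [([266.6, 175.1], [264, 169, 7, 13, 76]), ([286.0, 213.9], [284, 207, 5, 15, 70])] [(([227.6, 178.8], [226, 175, 5, 8, 30]), array([0.6102, 0.0278, 0.214 ]))]
red [([254.0, 179.0], [251, 173, 7, 13, 85])] [(([258.7, 85.4], [250, 76, 18, 19, 262]), array([ 0.9136, -0.0753,  0.214 ])), (([227.4, 194.8], [226, 192, 4, 7, 23]), array([0.5595, 0.0288, 0.214 ]))]
```

View pics/f6.png

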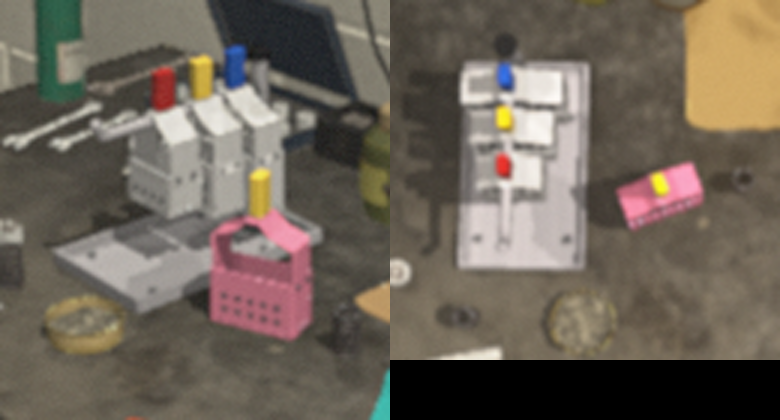

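The blue, yellow and red grips hang in order and square on the arm, at top-view crop (505,76), (504,118) and (503,165). They are spaced about 44–51 mm for 44 mm boxes, so the gaps are about 0–7 mm. Both springs are still standing and the hand is clear.

```bash
python3 -c "
from plant import job
print(job.close_job())"
```

```text
the job is handed in; nothing more can be done
None
```

The large, medium and small baskets hang in order on the drip stand's arm, square and released, with gaps of about 0–7 mm; both springs are still standing, and I handed the job in at about 32 s of the 72 s allowed, with no verdict returned.

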